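# Check washed pastry tubes on the winder spindle and sort them

### The arm

A 6-joint arm with a two-finger parallel gripper is mounted at the origin on the work surface. World frame = base frame: x ahead of the robot, y to its left, z up, the work surface at z = 0. Lengths are in m, angles in degrees, forces in N, time in s.
With the tool pointing down it reaches from about 0.375 to 0.975 m from the base axis. Payload 3.8 kg.
Tool frame: the origin (TCP) lies at the very end of the fingers, on their centre line; the grasp point (between the pads) lies tcp_to_grasp behind it (tcp_to_grasp is the distance from the TCP to the grasp point, in m); z points along the fingers, y is the line along which they close (so a half turn about z gives the same grasp; the last joint's range is limited). The gripper opens to 85 mm and grips with 20 to 120 N. Pads are 22 mm wide; open, the fingers measure 114 mm over their backs; the gripper's body (76 mm by 85 mm) begins 54 mm behind the grasp point. The pads swing forward as they close: fully open they stand 13 mm farther back than shut.
Start: joints at [-2.114, 15.12, 91.902, -0, 72.978, -2.114], TCP at [0.675, -0, 0.231] pointing down, gripper open.
Joint ranges: [-150.88, 150.88], [-54.13, 125.18], [17.81, 147.31], [-75.09, 255.09], [0, 152.58], [-146.25, 146.25]. Speed limits (degrees/s): [147.25, 147.25, 180, 180, 180, 180].

### API

Orientations are given as a 3x3 rotation matrix whose columns are the frame's x, y, z axes.
In Python, from workcell import get_state, snapshot, camera_info, finish_job, look_for, mark_of, tcp_to_grasp gives the robot as it stands. The module is installed in compiled form; this text tells all that it offers.
- The arm moves only by the shell command python3 -m pendant 'ROWS' [FORCE]. ROWS is JSON, a list of rows, each an object of numbers: "wx", "wy", "wz": the turn, a rotation vector about the world's x, y, z in degrees; "x", "y", "z": the shift along the world's x, y, z in m; "claw": the closure in counts, from 0 (fully open) to 255 (shut). A call has 1 to 10 rows; each row shifts and turns the commanded pose from where the row before left it; what a row does not reach is not made up. A row lasts 1/10 s, in which the tool goes at most 50 mm and 8.59 degrees, less where a joint would pass 70% of its speed; a pose out of reach is approached as far as the arm can. A call is refused whole if a number of a shift passes 0.05 or a number of a turn 8.59, either way. A call with a gripper value outside its range is refused whole. The fingers move at their own pace and stop on an object; FORCE is the grip in N (left out, the last holds). Time passes only in rows, so rows that do not move let the fingers close. It gives the time, the measured TCP pose, the force, the opening and the grip force at its end, in the units of the state.
- get_state(): the state, without advancing time (a new reading comes with each control period).
- snapshot(name): name is "scene" or "side" or "wrist"; returns (picture, depth): 400x640x3 uint8, red, green, blue; 400x640 float32, m along the optical axis (not along the pixel's ray), 0 where there is no reading.
- camera_info(name): a dict with "mtx" (3x3 intrinsics, pixels), "view" (4x4, takes a point from world to camera coordinates). Camera axes: x right, y up, looking along -z (the intrinsics and any distortion apply to the point x, -y, -z); pixel columns grow to the right and rows downward; lengths in m; the calibration is good to about 2 mm. A picture is of the moment at which its call begins: read the wrist's pose just before it. camera_info takes no time and is no camera call; for the wrist camera it gives the pose at the moment of the call.
- finish_job(): hands the job in; it is judged then, once.
Trained networks look in the newest picture that a camera, given by its name, has taken for a name from the list of things; names that differ only in an ending like _2 or _b are one class to them, and where a whole thing is asked for, a point or a joint stands for the part that bears it (a point fixed in the world has none). Each returns a list of dicts, best first, with "p" (0 to 1); they miss things now and then, are a little off and sometimes report something else, mostly with a low value. They report only what shows in the picture. A call takes as long as a camera call. They do not tell look-alikes from the thing itself.
- look_for(query, camera): "centre" ([column, row] in pixels, amid what is visible of it).
- mark_of(query, camera): "centre" ([column, row] in pixels: a listed point, or the origin of a listed thing).
The state is a dict: "t": time; "q": joint angles; "qvel": joint speeds; "joint_efforts": joint torques, N m; "eef_pos": TCP position; "ee_rot": TCP orientation; "ft_force": force on the tool from outside, world axes, zero at the start; "ft_torque": the same for the moment, N m; "grip_width": opening from 0.0 (shut) to 1.0 (fully open); "grip_force": force on a finger pad.
Only numpy, scipy, OpenCV 4.12 (cv2) and the standard library are available. Lean on these libraries where they do the work, as an engineer would, in place of code of your own. Each camera call takes 0.05 s, during which the arm holds its last target. There are 200 camera calls.

### The job

Check the three washed pastry tubes on the spindle of the shell winder, one at a time: slide the tube level along the spindle as far as it goes without forcing it, then draw it off and put it away before trying the next. A tube that goes right home against the drive flange is clean and belongs in the shallow baking tray; one that stops short of the flange has crust baked inside and belongs in the deep soaking pan, each lying flat on the bottom. Leave the shaker, bottle, ramekin and palette knife where they stand.

Things in the scene. Friction and masses are not known exactly. Their poses are not given: they have to be found in the camera images.
- tube_a: One of three outwardly identical open stainless tubes, 120 mm long, 32 mm outside, 27 mm bore, about 110 g, lying level; does not roll by itself. Origin: middle of its axis, 16 mm above what it lies on; x along the axis, ends alike. One or two of the three hide a ring of hard crust in the bore: the spindle goes 25 mm or more into such a tube and stops at least 25 mm short of home.
- tube_b: One of three outwardly identical open stainless tubes, 120 mm long, 32 mm outside, 27 mm bore, about 110 g, lying level; does not roll by itself. Origin: middle of its axis, 16 mm above what it lies on; x along the axis, ends alike. One or two of the three hide a ring of hard crust in the bore: the spindle goes 25 mm or more into such a tube and stops at least 25 mm short of home.
- tube_c: One of three outwardly identical open stainless tubes, 120 mm long, 32 mm outside, 27 mm bore, about 110 g, lying level; does not roll by itself. Origin: middle of its axis, 16 mm above what it lies on; x along the axis, ends alike. One or two of the three hide a ring of hard crust in the bore: the spindle goes 25 mm or more into such a tube and stops at least 25 mm short of home.
- winder: Countertop shell winder, fixed, switched off: stainless housing 180 mm deep (x), 220 wide (y), 205 high, a level spindle standing out of its front (-x) face over a crumb tray (14 mm high, reaching 141 mm in front of the housing, 133 wide). Origin: underside centre of the housing, on the counter; z up, -x the way the spindle points.
- spindle_base (a point): Centre of the drive flange's face, where the spindle starts: 105 mm in front of the winder's origin, 120 mm above the counter, axes as the winder's. The rigid spindle, 21 mm thick, runs level along -x for 105 mm, the last 13 mm tapering to 10. The flange is a 52 mm disc, 15 mm off the housing. A tube is home when its end meets the flange: its origin is then 60 mm from here.
- ready_tray: Shallow dark steel baking tray for clean tubes, fixed, 190 x 200 mm (x, y), rim 22 mm high, floor and walls 4 mm thick. Origin: underside centre, on the counter; z up.
- soak_pan: Deep plain stainless soaking pan for crusted tubes, empty, fixed, 190 x 200 mm (x, y), 50 mm high, floor and walls 4 mm thick, a flat lip 11 mm wide around the top. Origin: underside centre, on the counter; z up.
- sugar_shaker: Steel sugar shaker, 72 mm in diameter, 132 mm high, loose, beside the spindle. Origin: underside centre. Leave alone.
- syrup_bottle: Full glass syrup bottle, 66 mm in diameter, 215 mm high, standing, loose. Origin: underside centre. Leave alone.
- ramekin: White ramekin, 80 mm in diameter, 45 mm high, loose, beside the spindle. Origin: underside centre. Leave alone.
- palette_knife: Palette knife lying flat, 280 mm long along x, 24 mm high at its handle, loose. Origin: about its middle, on the counter. Leave alone.
There are look-alikes about, which are no part of the job. What is shaped like the tube_b but blue is not meant.

How it is judged (in metres and radians):
On the way, in this order (a step that is already met when the one before it is completed fails the run):
1. a first tube is slid onto the spindle as far as it goes (((x of tube_a in the frame of spindle_base between -0.068 and -0.05 m and angle between the x axis of tube_a and the x axis of winder, either way round below 0.12 rad and y of tube_a in the frame of spindle_base between -0.008 and 0.008 m and z of tube_a in the frame of spindle_base between -0.008 and 0.008 m) or (x of tube_b in the frame of spindle_base between -0.142 and -0.05 m and angle between the x axis of tube_b and the x axis of winder, either way round below 0.12 rad and y of tube_b in the frame of spindle_base between -0.008 and 0.008 m and z of tube_b in the frame of spindle_base between -0.008 and 0.008 m) or (x of tube_c in the frame of spindle_base between -0.068 and -0.05 m and angle between the x axis of tube_c and the x axis of winder, either way round below 0.12 rad and y of tube_c in the frame of spindle_base between -0.008 and 0.008 m and z of tube_c in the frame of spindle_base between -0.008 and 0.008 m))), for 0.1 s.
2. with one tube put away where it belongs, another is slid onto the spindle as far as it goes ((((x of tube_a in the frame of spindle_base between -0.068 and -0.05 m and angle between the x axis of tube_a and the x axis of winder, either way round below 0.12 rad and y of tube_a in the frame of spindle_base between -0.008 and 0.008 m and z of tube_a in the frame of spindle_base between -0.008 and 0.008 m) and ((x of tube_b in the frame of soak_pan between -0.07 and 0.07 m and y of tube_b in the frame of soak_pan between -0.085 and 0.085 m and z of tube_b in the frame of soak_pan between 0.01 and 0.027 m and angle between tube_b's own x axis and vertical between 1.45 and 1.69 rad) or (x of tube_c in the frame of ready_tray between -0.07 and 0.07 m and y of tube_c in the frame of ready_tray between -0.085 and 0.085 m and z of tube_c in the frame of ready_tray between 0.01 and 0.027 m and angle between tube_c's own x axis and vertical between 1.45 and 1.69 rad))) or ((x of tube_b in the frame of spindle_base between -0.142 and -0.05 m and angle between the x axis of tube_b and the x axis of winder, either way round below 0.12 rad and y of tube_b in the frame of spindle_base between -0.008 and 0.008 m and z of tube_b in the frame of spindle_base between -0.008 and 0.008 m) and ((x of tube_a in the frame of ready_tray between -0.07 and 0.07 m and y of tube_a in the frame of ready_tray between -0.085 and 0.085 m and z of tube_a in the frame of ready_tray between 0.01 and 0.027 m and angle between tube_a's own x axis and vertical between 1.45 and 1.69 rad) or (x of tube_c in the frame of ready_tray between -0.07 and 0.07 m and y of tube_c in the frame of ready_tray between -0.085 and 0.085 m and z of tube_c in the frame of ready_tray between 0.01 and 0.027 m and angle between tube_c's own x axis and vertical between 1.45 and 1.69 rad))) or ((x of tube_c in the frame of spindle_base between -0.068 and -0.05 m and angle between the x axis of tube_c and the x axis of winder, either way round below 0.12 rad and y of tube_c in the frame of spindle_base between -0.008 and 0.008 m and z of tube_c in the frame of spindle_base between -0.008 and 0.008 m) and ((x of tube_a in the frame of ready_tray between -0.07 and 0.07 m and y of tube_a in the frame of ready_tray between -0.085 and 0.085 m and z of tube_a in the frame of ready_tray between 0.01 and 0.027 m and angle between tube_a's own x axis and vertical between 1.45 and 1.69 rad) or (x of tube_b in the frame of soak_pan between -0.07 and 0.07 m and y of tube_b in the frame of soak_pan between -0.085 and 0.085 m and z of tube_b in the frame of soak_pan between 0.01 and 0.027 m and angle between tube_b's own x axis and vertical between 1.45 and 1.69 rad))))), for 0.1 s.
3. with two tubes put away where they belong, the last is slid onto the spindle as far as it goes ((((x of tube_a in the frame of spindle_base between -0.068 and -0.05 m and angle between the x axis of tube_a and the x axis of winder, either way round below 0.12 rad and y of tube_a in the frame of spindle_base between -0.008 and 0.008 m and z of tube_a in the frame of spindle_base between -0.008 and 0.008 m) and (x of tube_b in the frame of soak_pan between -0.07 and 0.07 m and y of tube_b in the frame of soak_pan between -0.085 and 0.085 m and z of tube_b in the frame of soak_pan between 0.01 and 0.027 m and angle between tube_b's own x axis and vertical between 1.45 and 1.69 rad) and (x of tube_c in the frame of ready_tray between -0.07 and 0.07 m and y of tube_c in the frame of ready_tray between -0.085 and 0.085 m and z of tube_c in the frame of ready_tray between 0.01 and 0.027 m and angle between tube_c's own x axis and vertical between 1.45 and 1.69 rad)) or ((x of tube_b in the frame of spindle_base between -0.142 and -0.05 m and angle between the x axis of tube_b and the x axis of winder, either way round below 0.12 rad and y of tube_b in the frame of spindle_base between -0.008 and 0.008 m and z of tube_b in the frame of spindle_base between -0.008 and 0.008 m) and (x of tube_a in the frame of ready_tray between -0.07 and 0.07 m and y of tube_a in the frame of ready_tray between -0.085 and 0.085 m and z of tube_a in the frame of ready_tray between 0.01 and 0.027 m and angle between tube_a's own x axis and vertical between 1.45 and 1.69 rad) and (x of tube_c in the frame of ready_tray between -0.07 and 0.07 m and y of tube_c in the frame of ready_tray between -0.085 and 0.085 m and z of tube_c in the frame of ready_tray between 0.01 and 0.027 m and angle between tube_c's own x axis and vertical between 1.45 and 1.69 rad)) or ((x of tube_c in the frame of spindle_base between -0.068 and -0.05 m and angle between the x axis of tube_c and the x axis of winder, either way round below 0.12 rad and y of tube_c in the frame of spindle_base between -0.008 and 0.008 m and z of tube_c in the frame of spindle_base between -0.008 and 0.008 m) and (x of tube_a in the frame of ready_tray between -0.07 and 0.07 m and y of tube_a in the frame of ready_tray between -0.085 and 0.085 m and z of tube_a in the frame of ready_tray between 0.01 and 0.027 m and angle between tube_a's own x axis and vertical between 1.45 and 1.69 rad) and (x of tube_b in the frame of soak_pan between -0.07 and 0.07 m and y of tube_b in the frame of soak_pan between -0.085 and 0.085 m and z of tube_b in the frame of soak_pan between 0.01 and 0.027 m and angle between tube_b's own x axis and vertical between 1.45 and 1.69 rad)))), for 0.1 s.
At the end, for the whole second after the job is handed in: Tubes that go home lie in the baking tray, the crusted one in the soaking pan: flat on the bottom (within 7 degrees, axis under 27 mm up), released, at rest. Each was tried first: clean ones to within 8 mm of the flange, a crusted one 23 mm or more onto the spindle, and put away before the next (x of tube_a in the frame of ready_tray between -0.07 and 0.07 m and y of tube_a in the frame of ready_tray between -0.085 and 0.085 m and z of tube_a in the frame of ready_tray between 0.01 and 0.027 m and angle between tube_a's own x axis and vertical between 1.45 and 1.69 rad and x of tube_b in the frame of soak_pan between -0.07 and 0.07 m and y of tube_b in the frame of soak_pan between -0.085 and 0.085 m and z of tube_b in the frame of soak_pan between 0.01 and 0.027 m and angle between tube_b's own x axis and vertical between 1.45 and 1.69 rad and x of tube_c in the frame of ready_tray between -0.07 and 0.07 m and y of tube_c in the frame of ready_tray between -0.085 and 0.085 m and z of tube_c in the frame of ready_tray between 0.01 and 0.027 m and angle between tube_c's own x axis and vertical between 1.45 and 1.69 rad and linear speed of each of tube_a, tube_b, tube_c below 0.03 m/s and contact force between each of tube_a, tube_b, tube_c and the fingers below 0.2 N); the robot touches nothing.
It fails at once if a tube is forced against the winder with more than 60 N (contact force between any of tube_a, tube_b, tube_c and winder above 60 N).
It fails at once if the sugar shaker is moved by more than 25 mm or tipped (distance of sugar_shaker from where it was at the start of the episode above 0.025 m or angle between sugar_shaker's own z axis and vertical above 0.3 rad).
It fails at once if the syrup bottle is moved by more than 25 mm or tipped (distance of syrup_bottle from where it was at the start of the episode above 0.025 m or angle between syrup_bottle's own z axis and vertical above 0.3 rad).
It fails at once if the ramekin is moved by more than 25 mm or tipped (distance of ramekin from where it was at the start of the episode above 0.025 m or angle between ramekin's own z axis and vertical above 0.3 rad).
It fails at once if the palette knife is moved by more than 25 mm or tipped (distance of palette_knife from where it was at the start of the episode above 0.025 m or angle between palette_knife's own z axis and vertical above 0.3 rad).
It also fails if it takes over 72 s, if anything falls off the work surface, if the arm or the gripper's body presses on something with over 40 N, if the wrist force passes 120 N, or if a joint passes its speed limit or range.

## Working session

There is one attempt and no reset: what is moved stays moved. The work goes in short steps, Python scripts to look and compute and a shell command to move; the robot and the scene stay as the last step left them, time stands still between calls to the robot, and variables do not carry over. Pictures are saved under pics/ and viewed, at most 10 in all, crops included, and the job is handed in when it is done.

```bash
mkdir -p pics; cat > h.py <<'E'
import numpy as np, cv2
from workcell import *
def px2w(cam,px,depth,info=None,z=None):
    i=info or camera_info(cam); K=np.array(i["mtx"]); V=np.array(i["view"])
    u,v=px; r=np.array([(u-K[0,2])/K[0,0],-(v-K[1,2])/K[1,1],-1.0])
    C=np.linalg.inv(V)
    if z is None:
        d=depth[int(round(v)),int(round(u))]; return (C@np.append(r*d,1))[:3]
    d=C[:3,:3]@r; o=C[:3,3]; return o+d*(z-o[2])/d[2]
def cloud(cam,depth,info=None):
    i=info or camera_info(cam); K=np.array(i["mtx"]); C=np.linalg.inv(np.array(i["view"]))
    v,u=np.mgrid[0:400,0:640]; P=np.stack([(u-K[0,2])/K[0,0]*depth,-(v-K[1,2])/K[1,1]*depth,-depth],-1)
    return P@C[:3,:3].T+C[:3,3]
E
python3 - <<'E'
from h import *
np.set_printoptions(precision=4,suppress=True)
print(tcp_to_grasp if not callable(tcp_to_grasp) else tcp_to_grasp(), get_state())
for c in ["scene","side"]:
    im,d=snapshot(c); cv2.imwrite(f"pics/{c}0.png",im[:,:,::-1]); np.save(f"{c}0.npy",d); np.save(f"{c}0im.npy",im)
    print(c,camera_info(c))
    for n in ["tube_a","winder","ready_tray","soak_pan","sugar_shaker","syrup_bottle","ramekin","palette_knife","spindle_base"]:
        for m in mark_of(n,c)[:5]:
            print(n,m["centre"],round(m["p"],2),px2w(c,m["centre"],d))
E
```

```text
0.0187 {'t': 0.0, 'q': array([-2.1143, 15.1713, 91.9828, -0.0006, 72.9776, -2.1127]), 'qvel': array([-0.0141, -0.0245,  0.061 ,  0.0379,  0.0167, -0.0206]), 'joint_efforts': array([  0.0006, -51.5121, -36.7309,  -0.    ,   0.0131,   0.    ]), 'eef_pos': array([0.6743, 0.    , 0.2299]), 'ee_rot': array([[ 0.    ,  1.    , -0.0023],
       [ 1.    , -0.    ,  0.0001],
       [ 0.0001, -0.0023, -1.    ]]), 'ft_force': array([0.0993, 0.1854, 0.1924]), 'ft_torque': array([0.0033, 0.0326, 0.0084]), 'grip_force': 0.0, 'grip_width': 0.9964764659966647}
scene {'mtx': array([[374.3134,   0.    , 318.4119],
       [  0.    , 374.3134, 205.085 ],
       [  0.    ,   0.    ,   1.    ]]), 'view': array([[-0.4373,  0.8993,  0.0099,  0.2751],
       [-0.4986, -0.2516,  0.8295,  0.1756],
       [ 0.7484,  0.3578,  0.5584, -1.4307],
       [ 0.    ,  0.    ,  0.    ,  1.    ]])}
tube_a [278.9, 251.3] 0.89 [ 0.6764 -0.0877  0.0284]
tube_a [310.8, 234.5] 0.86 [ 0.5598 -0.0571  0.0103]
tube_a [323.9, 209.5] 0.73 [ 0.4471 -0.0707  0.0198]
tube_a [449.8, 214.2] 0.59 [0.3099 0.2694 0.0243]
tube_a [381.4, 26
[... 1262 characters left out ...]
 [ 0.6467 -0.0979  0.0324]
ready_tray [296.1, 181.4] 0.79 [0.5926 0.1457 0.0083]
ready_tray [246.3, 147.0] 0.31 [0.5258 0.4164 0.004 ]
soak_pan [247.4, 148.5] 0.72 [ 0.527   0.4105 -0.0002]
soak_pan [295.0, 181.0] 0.45 [0.5925 0.1537 0.0033]
soak_pan [309.8, 219.2] 0.21 [ 0.5294 -0.0468  0.0353]
sugar_shaker [391.5, 237.1] 0.76 [ 0.7004 -0.2612  0.0536]
syrup_bottle [252.8, 213.5] 0.77 [0.3826 0.0813 0.0324]
syrup_bottle [381.0, 267.1] 0.43 [ 0.5312 -0.3891  0.205 ]
ramekin [316.9, 289.1] 0.97 [ 0.4167 -0.2614  0.0032]
palette_knife [375.4, 193.7] 0.58 [ 0.804  -0.0579  0.0019]
palette_knife [298.1, 182.1] 0.33 [0.5961 0.1372 0.0102]
spindle_base [382.9, 265.3] 0.76 [ 0.5397 -0.3868  0.203 ]
```

View pics/scene0.png

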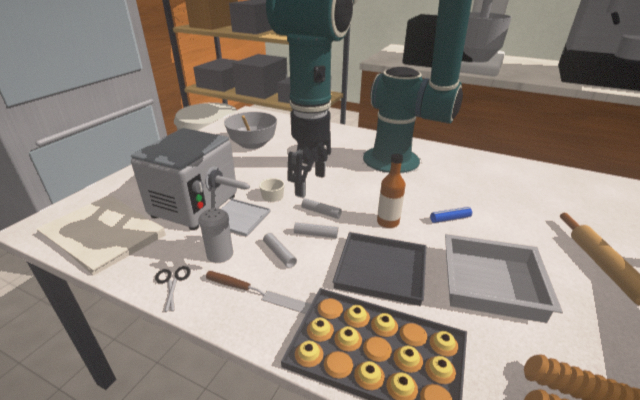

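View pics/side0.png

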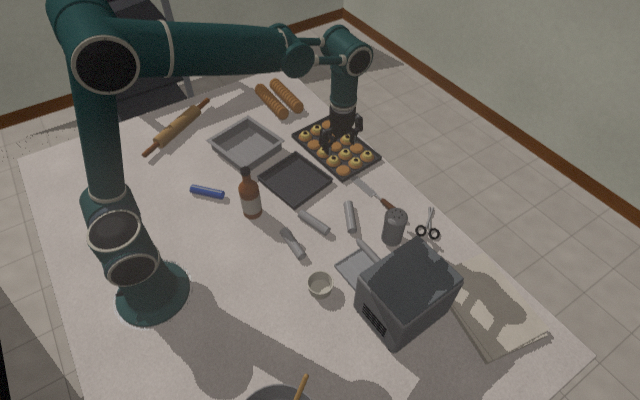

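The scene view shows three steel tubes near (322,209), (316,230) and (280,250), the blue look-alike at (451,214), the winder at (190,180) with its spindle tip near (248,185), the tray at (380,267) and the pan at (497,275). Next I fit geometry from depth.

```bash
cat > fit.py <<'E'
from h import *
np.set_printoptions(precision=4,suppress=True)
def rect(P): 
    r=cv2.minAreaRect(P[:,:2].astype(np.float32)*1000); return [np.round(r[0],1),np.round(r[1],1),round(r[2],1)]
for c in ["scene","side"]:
    d=np.load(f"{c}0.npy"); W=cloud(c,d); ok=d>0; im=np.load(f"{c}0im.npy")
    def sel(x0,x1,y0,y1,z0,z1): 
        m=ok&(W[...,0]>x0)&(W[...,0]<x1)&(W[...,1]>y0)&(W[...,1]<y1)&(W[...,2]>z0)&(W[...,2]<z1); return m
    print("==",c)
    t=W[sel(.4,.9,-.65,-.25,.198,.212)]
    if len(t)>20: print("top",len(t),rect(t),np.median(t[:,2]))
    s=W[sel(.4,.9,-.36,-.15,.105,.136)]
    if len(s)>10: print("spindle?",len(s),s.min(0),s.max(0))
    for n,b in dict(t=(.35,.8,-.16,.02,.014,.04),blue=(.2,.4,.2,.35,.01,.04),tray=(.45,.75,.03,.28,.015,.026),pan=(.4,.68,.28,.55,.044,.055),shk=(.6,.8,-.3,-.15,.05,.125),bot=(.3,.5,.05,.15,.02,.21),ram=(.35,.55,-.35,-.17,.02,.05)).items():
        m=sel(*b); k,l,st,_=cv2.connectedComponentsWithStats(m.astype(np.uint8))
        for i in range(1,k):
            if st[i,4]>40:
                P=W[l==i]; print(n,st[i,4],rect(P),"z",P[:,2].min(),P[:,2].max(),"mean",P.mean(0))
E
python3 fit.py
```

```text
== scene
top 2073 [array([ 583.4, -449.5]), array([209.1, 172.5]), 2.2] 0.20298181122226067
spindle? 1104 [ 0.5474 -0.36    0.105 ] [ 0.7644 -0.2008  0.1358]
t 331 [array([442.7, -84.4]), array([ 31.5, 121.7]), 0.7] z 0.01425557749837314 0.03287852523398893 mean [ 0.4464 -0.0824  0.0249]
t 415 [array([545.6, -50.1]), array([ 28.3, 119.6]), 16.1] z 0.014019816423641918 0.03312605655332457 mean [ 0.5497 -0.0478  0.025 ]
t 418 [array([659.1, -99.7]), array([122. ,  30.8]), 61.5] z 0.014047627099015636 0.034663800685791224 mean [ 0.6641 -0.0981  0.0265]
blue 384 [array([299.7, 274.8]), array([ 36.6, 122.8]), 36.9] z 0.010142532737662413 0.03344063610422021 mean [0.3049 0.2751 0.0239]
tray 901 [array([593.7, 155.5]), array([198.6, 206.1]), 10.8] z 0.015013635052460117 0.025925550401435182 mean [0.5976 0.1585 0.0215]
tray 281 [array([726.7, 166. ]), array([ 16.4, 227. ]), 7.4] z 0.015028336885064553 0.02125026309571665 mean [0.7274 0.1683 0.0182]
tray 54 [array([742.1, 268.5]), array([22.9, 15.7]), 89.9] z 0.01502699085104997 0.019322686203492534 mean [0.7432 0.2693 0.0168]
pan 1930 [array
[... 1565 characters left out ...]
59711926344 mean [0.6259 0.2054 0.0215]
tray 41 [array([626. ,  58.7]), array([109.9,   6.1]), 11.1] z 0.015025428706208821 0.025995612596040774 mean [0.6265 0.0587 0.0225]
pan 629 [array([520.7, 405.3]), array([215.4, 228.3]), 13.2] z 0.04426145953453409 0.05498413965937243 mean [0.521  0.4061 0.0504]
shk 350 [array([ 716.7, -244.1]), array([53.5, 70.9]), 30.9] z 0.05029114461570461 0.12484263073402535 mean [ 0.7067 -0.2549  0.0929]
bot 733 [array([387.2,  97. ]), array([49.9, 66.3]), 67.8] z 0.020075748320567133 0.20927957029396504 mean [0.3851 0.0899 0.1113]
ram 290 [array([ 423.8, -266.3]), array([79. , 77.4]), 15.3] z 0.0200108232415257 0.04972593468404374 mean [ 0.427  -0.2616  0.0366]
```

```bash
cat > fit2.py <<'E'
from h import *
np.set_printoptions(precision=4,suppress=True)
for c in ["scene","side"]:
    d=np.load(f"{c}0.npy"); W=cloud(c,d); ok=d>0
    m=ok&(W[...,0]>.54)&(W[...,0]<.62)&(W[...,1]>-.325)&(W[...,1]<-.2)&(W[...,2]>.1)&(W[...,2]<.15)
    P=W[m]; print(c,len(P))
    if len(P)>10:
        for y in np.arange(-.325,-.2,.015):
            q=P[(P[:,1]>y)&(P[:,1]<y+.015)]
            if len(q): print(round(y,3),len(q),q.min(0),q.max(0))
    m=ok&(W[...,0]>.25)&(W[...,0]<.85)&(abs(W[...,1])<.14)&(W[...,2]>.215)
    P=W[m]
    for x in np.arange(.3,.85,.05):
        q=P[(P[:,0]>x)&(P[:,0]<x+.05)]
        if len(q): print("arm",round(x,2),q[:,2].min(),q[:,2].max(),q[:,1].min(),q[:,1].max())
im,d=snapshot("wrist"); cv2.imwrite("pics/w0.png",im[:,:,::-1]); i=camera_info("wrist"); print(i)
for n in ["tube_a","spindle_base"]:
    for m in mark_of(n,"wrist")[:5]: print(n,m,px2w("wrist",m["centre"],d,i))
E
python3 fit2.py
```

```text
scene 206
-0.325 35 [ 0.5714 -0.3248  0.1112] [ 0.587  -0.3102  0.1309]
-0.31 32 [ 0.5725 -0.3094  0.1135] [ 0.5874 -0.2951  0.1294]
-0.295 38 [ 0.5705 -0.2947  0.1082] [ 0.5881 -0.2803  0.1295]
-0.28 36 [ 0.5657 -0.2794  0.1097] [ 0.5882 -0.2655  0.1295]
-0.265 38 [ 0.5668 -0.2638  0.1105] [ 0.5855 -0.2502  0.1294]
-0.25 27 [ 0.5696 -0.25    0.1123] [ 0.5827 -0.2394  0.1294]
arm 0.35 0.21503384873901482 0.21537177003167907 0.10655371254710921 0.11747393599641684
arm 0.6 0.24262880615261861 0.5887471498580068 -0.011111711911591049 0.06282795652076958
arm 0.65 0.3021133212148454 0.5932169578186413 -0.05529051728749368 0.06826103294897679
arm 0.7 0.2419906263705905 0.5942933735578312 -0.057914952755727445 0.06470049252210774
arm 0.75 0.2935767581858658 0.2935767581858658 -0.010380034380533587 -0.010380034380533587
side 181
-0.325 39 [ 0.5623 -0.3245  0.1194] [ 0.5818 -0.3104  0.1327]
-0.31 32 [ 0.5619 -0.3098  0.117 ] [ 0.5804 -0.2957  0.133 ]
-0.295 35 [ 0.5613 -0.2949  0.117 ] [ 0.579  -0.2801  0.1346]
-0.28 35 [ 0.5602 -0.2799  0.1154] [ 0.5813 -0.2658  0.1344]
-0.265 30 [ 0.5612 -0
[... 725 characters left out ...]
 0.65 0.3040904814951164 0.6255267584499005 -0.0717883718503457 0.0550070241159627
arm 0.7 0.24749284328539867 0.6155577878192419 -0.06315433174045615 0.05271856835620636
{'mtx': array([[326.1749,   0.    , 324.9038],
       [  0.    , 326.1749, 202.3481],
       [  0.    ,   0.    ,   1.    ]]), 'view': array([[ 1.    , -0.    ,  0.0003, -0.6755],
       [ 0.0001,  0.9629, -0.2699,  0.0349],
       [-0.0003,  0.2699,  0.9629, -0.3784],
       [ 0.    ,  0.    ,  0.    ,  1.    ]])}
tube_a {'centre': [309.6, 257.3], 'p': 0.95} [ 0.658  -0.0924  0.0324]
tube_a {'centre': [209.5, 220.5], 'p': 0.93} [ 0.5474 -0.0486  0.0308]
tube_a {'centre': [125.1, 245.6], 'p': 0.89} [ 0.4475 -0.0794  0.0289]
```

View pics/w0.png

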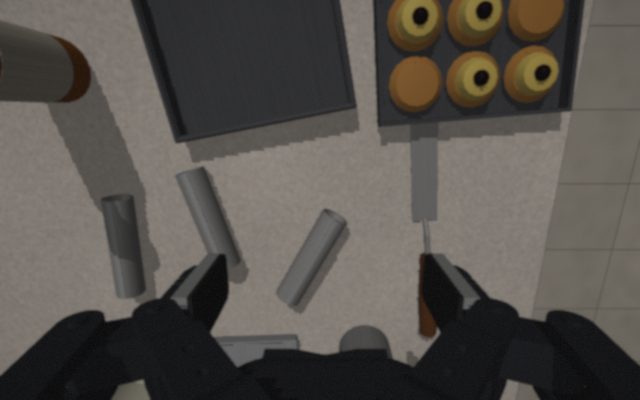

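The wrist view shows tube 1 at (125,245), tube 2 at (210,215) and tube 3 at (312,257). These match the depth fits: (0.439,-0.085), (0.542,-0.052) and (0.657,-0.100). I'll try the middle tube first.

```bash
python3 -m pendant '[{"x":-0.033,"y":-0.013,"z":-0.035,"wz":4,"claw":0},{"x":-0.033,"y":-0.013,"z":-0.035,"wz":4},{"x":-0.033,"y":-0.013,"z":-0.035,"wz":4},{"x":-0.034,"y":-0.013,"z":-0.035,"wz":4},{"z":-0.03},{"z":-0.03},{"z":-0.022},{"z":-0.004},{}]' 40
```

```text
invalid input at $[0]: expected keys wx, wy, wz, x, y, z, claw
```

```bash
python3 -m pendant '[{"wx":0,"wy":0,"wz":4,"x":-0.033,"y":-0.013,"z":-0.035,"claw":0},{"wx":0,"wy":0,"wz":4,"x":-0.033,"y":-0.013,"z":-0.035,"claw":0},{"wx":0,"wy":0,"wz":4,"x":-0.033,"y":-0.013,"z":-0.035,"claw":0},{"wx":0,"wy":0,"wz":4,"x":-0.034,"y":-0.013,"z":-0.035,"claw":0},{"wx":0,"wy":0,"wz":0,"x":0,"y":0,"z":-0.03,"claw":0},{"wx":0,"wy":0,"wz":0,"x":0,"y":0,"z":-0.03,"claw":0},{"wx":0,"wy":0,"wz":0,"x":0,"y":0,"z":-0.022,"claw":0},{"wx":0,"wy":0,"wz":0,"x":0,"y":0,"z":-0.004,"claw":0},{"wx":0,"wy":0,"wz":0,"x":0,"y":0,"z":0,"claw":0}]' 40
```

```text
t: 2.05
eef_pos: [0.5418, -0.0518, 0.0051]
ee_rot: [[-0.276, 0.961, -0.002], [0.961, 0.276, 0.0], [0.001, -0.001, -1.0]]
ft_force: [-0.3, 0.0, 0.4]
grip_width: 1.001
grip_force: 0.0
```

```bash
python3 -m pendant '[{"wx":0,"wy":0,"wz":0,"x":0,"y":0,"z":0,"claw":255},{"wx":0,"wy":0,"wz":0,"x":0,"y":0,"z":0,"claw":255},{"wx":0,"wy":0,"wz":0,"x":0,"y":0,"z":0,"claw":255},{"wx":0,"wy":0,"wz":0,"x":0,"y":0,"z":0,"claw":255},{"wx":0,"wy":0,"wz":0,"x":0,"y":0,"z":0,"claw":255},{"wx":0,"wy":0,"wz":0,"x":0,"y":0,"z":0,"claw":255},{"wx":0,"wy":0,"wz":0,"x":0,"y":0,"z":0,"claw":255},{"wx":0,"wy":0,"wz":0,"x":0,"y":0,"z":0,"claw":255}]' 40
```

```text
t: 2.85
eef_pos: [0.5433, -0.052, 0.0068]
ee_rot: [[-0.276, 0.961, 0.002], [0.961, 0.276, -0.0], [-0.001, 0.002, -1.0]]
ft_force: [-0.9, 0.6, 5.7]
grip_width: 0.359
grip_force: 41.3
```

```bash
python3 -m pendant '[{"wx":0,"wy":0,"wz":0,"x":0,"y":0,"z":0.02,"claw":255},{"wx":0,"wy":0,"wz":0,"x":0,"y":0,"z":0.03,"claw":255},{"wx":0,"wy":0,"wz":-3,"x":0.005,"y":-0.02,"z":0.03,"claw":255},{"wx":0,"wy":0,"wz":-4,"x":0.008,"y":-0.025,"z":0.025,"claw":255},{"wx":0,"wy":0,"wz":-4,"x":0.008,"y":-0.03,"z":0.0,"claw":255},{"wx":0,"wy":0,"wz":-3,"x":0.007,"y":-0.028,"z":0,"claw":255},{"wx":0,"wy":0,"wz":0,"x":0,"y":0,"z":0,"claw":255},{"wx":0,"wy":0,"wz":0,"x":0,"y":0,"z":0,"claw":255}]'
cat > chk.py <<'E'
import sys
from h import *
np.set_printoptions(precision=4,suppress=True)
tag=sys.argv[1]; s=get_state(); e=s["eef_pos"]; print("tcp",e,"yaw",np.degrees(np.arctan2(s["ee_rot"][1,0],s["ee_rot"][0,0])))
for c in ["scene","side"]:
    im,d=snapshot(c); cv2.imwrite(f"pics/{c}_{tag}.png",im[:,:,::-1]); np.save(f"{c}_{tag}.npy",d); W=cloud(c,d)
    def prof(n,y0,y1,x0,z0,z1):
        for y in np.arange(y0,y1,.015):
            m=(d>0)&(abs(W[...,0]-x0)<.03)&(W[...,1]>y)&(W[...,1]<y+.015)&(W[...,2]>z0)&(W[...,2]<z1); q=W[m]
            if len(q)>4: 
                # fit circle centre given radius by least squares
                from scipy.optimize import least_squares
                R=.016 if n=="tube" else .0105
                f=least_squares(lambda p:np.hypot(q[:,0]-p[0],q[:,2]-p[1])-R,[q[:,0].mean(),q[:,2].mean()-.008],loss="soft_l1",f_scale=.001).x
                print(c,n,round(y+.0075,4),len(q),"xz",f)
    prof("tube",e[1]-.06,e[1]+.06,e[0],e[2]-.02,e[2]+.035)
    prof("spin",-.33,-.255,.5745,.1,.14)
E
python3 chk.py p1
```

```text
t: 3.65
eef_pos: [0.5697, -0.1551, 0.11]
ee_rot: [[-0.034, 0.999, -0.001], [0.999, 0.034, 0.001], [0.001, -0.001, -1.0]]
ft_force: [-1.2, -0.1, -0.9]
grip_width: 0.368
grip_force: 40.5
tcp [ 0.5697 -0.1551  0.11  ] yaw 91.94526572535922
scene tube -0.2076 52 xz [0.5712 0.1176]
scene tube -0.1926 43 xz [0.5706 0.1176]
scene tube -0.1776 36 xz [0.5702 0.1182]
scene tube -0.1626 31 xz [0.5761 0.1314]
scene tube -0.1476 120 xz [0.5777 0.1277]
scene tube -0.1326 61 xz [0.569  0.1177]
scene tube -0.1176 67 xz [0.5688 0.1179]
scene tube -0.1026 95 xz [0.5685 0.1185]
scene spin -0.3225 35 xz [0.575  0.1181]
scene spin -0.3075 36 xz [0.5749 0.118 ]
scene spin -0.2925 35 xz [0.5736 0.118 ]
scene spin -0.2775 36 xz [0.5728 0.1178]
scene spin -0.2625 37 xz [0.5724 0.1181]
scene spin -0.2475 38 xz [0.5687 0.1174]
side tube -0.2076 85 xz [0.57   0.1207]
side tube -0.1926 42 xz [0.5693 0.12  ]
side tube -0.1776 50 xz [0.5691 0.1195]
side tube -0.1626 81 xz [0.5684 0.1217]
side tube -0.1476 25 xz [0.569  0.1216]
side spin -0.3225 38 xz [0.5752 0.1207]
side spin -0.3075 34 xz [0.5744 0.1206]
side spin -0.2925 35 xz [0.5728 0.1202]
side spin -0.2775 32 xz [0.5725 0.1206]
side spin -0.2625 37 xz [0.5724 0.1206]
side spin -0.2475 16 xz [0.5724 0.1182]
```

```bash
python3 -m pendant '[{"wx":0,"wy":0,"wz":0.5,"x":-0.0015,"y":0,"z":0.001,"claw":255},{"wx":0,"wy":0,"wz":0,"x":0.0005,"y":-0.015,"z":0,"claw":255},{"wx":0,"wy":0,"wz":0,"x":0.0005,"y":-0.015,"z":0,"claw":255},{"wx":0,"wy":0,"wz":0,"x":0.0005,"y":-0.015,"z":0,"claw":255},{"wx":0,"wy":0,"wz":0,"x":0.0005,"y":-0.01,"z":0,"claw":255},{"wx":0,"wy":0,"wz":0,"x":0.0003,"y":-0.008,"z":0,"claw":255},{"wx":0,"wy":0,"wz":0,"x":0.0003,"y":-0.008,"z":0,"claw":255},{"wx":0,"wy":0,"wz":0,"x":0,"y":0,"z":0,"claw":255}]' 28
```

```text
t: 4.55
eef_pos: [0.5715, -0.2271, 0.1116]
ee_rot: [[-0.042, 0.999, 0.0], [0.999, 0.042, -0.0], [-0.0, 0.0, -1.0]]
ft_force: [0.5, 0.3, -1.2]
grip_width: 0.361
grip_force: 40.5
```

```bash
python3 -m pendant '[{"wx":0,"wy":0,"wz":0,"x":0.0003,"y":-0.007,"z":0,"claw":255},{"wx":0,"wy":0,"wz":0,"x":0.0003,"y":-0.007,"z":0,"claw":255},{"wx":0,"wy":0,"wz":0,"x":0.0003,"y":-0.006,"z":0,"claw":255},{"wx":0,"wy":0,"wz":0,"x":0.0003,"y":-0.006,"z":0,"claw":255},{"wx":0,"wy":0,"wz":0,"x":0.0003,"y":-0.006,"z":0,"claw":255},{"wx":0,"wy":0,"wz":0,"x":0,"y":0,"z":0,"claw":255}]'
```

```text
t: 5.15
eef_pos: [0.5731, -0.2588, 0.1117]
ee_rot: [[-0.043, 0.999, 0.0], [0.999, 0.043, -0.0], [-0.0, 0.0, -1.0]]
ft_force: [-0.5, -0.3, -1.3]
grip_width: 0.36
grip_force: 40.5
```

```bash
python3 -m pendant '[{"wx":0,"wy":0,"wz":0,"x":0.0003,"y":-0.006,"z":0,"claw":255},{"wx":0,"wy":0,"wz":0,"x":0.0003,"y":-0.006,"z":0,"claw":255},{"wx":0,"wy":0,"wz":0,"x":0.0002,"y":-0.005,"z":0,"claw":255},{"wx":0,"wy":0,"wz":0,"x":0.0001,"y":-0.004,"z":0,"claw":255},{"wx":0,"wy":0,"wz":0,"x":0,"y":0,"z":0,"claw":255}]'
```

```text
t: 5.65
eef_pos: [0.5739, -0.2796, 0.1117]
ee_rot: [[-0.043, 0.999, 0.0], [0.999, 0.043, -0.0], [-0.0, 0.0, -1.0]]
ft_force: [0.0, 0.0, -0.4]
grip_width: 0.365
grip_force: 40.5
```

```bash
python3 -m pendant '[{"wx":0,"wy":0,"wz":0,"x":0,"y":-0.002,"z":0,"claw":255},{"wx":0,"wy":0,"wz":0,"x":0,"y":-0.002,"z":0,"claw":255},{"wx":0,"wy":0,"wz":0,"x":0,"y":-0.002,"z":0,"claw":255},{"wx":0,"wy":0,"wz":0,"x":0,"y":0,"z":0,"claw":255}]'
```

```text
t: 6.05
eef_pos: [0.5738, -0.2851, 0.1117]
ee_rot: [[-0.044, 0.999, 0.0], [0.999, 0.044, -0.0], [-0.0, 0.0, -1.0]]
ft_force: [-0.1, 0.7, -0.3]
grip_width: 0.364
grip_force: 40.5
```

```bash
python3 -m pendant '[{"wx":0,"wy":0,"wz":0,"x":0,"y":-0.002,"z":0,"claw":255},{"wx":0,"wy":0,"wz":0,"x":0,"y":-0.001,"z":0,"claw":255},{"wx":0,"wy":0,"wz":0,"x":0,"y":0,"z":0,"claw":255}]'
```

```text
t: 6.35
eef_pos: [0.5738, -0.2865, 0.1115]
ee_rot: [[-0.043, 0.999, -0.001], [0.999, 0.043, 0.003], [0.003, -0.0, -1.0]]
ft_force: [-0.3, 4.3, 0.8]
grip_width: 0.364
grip_force: 40.7
```

The tube went home: contact at y = -0.286, the expected home position. It is clean, so I draw it off and take it to the baking tray.

```bash
python3 -m pendant '[{"wx":0,"wy":0,"wz":0,"x":-0.001,"y":0.025,"z":0,"claw":255},{"wx":0,"wy":0,"wz":0,"x":-0.0016,"y":0.04,"z":0,"claw":255},{"wx":0,"wy":0,"wz":0,"x":-0.0016,"y":0.04,"z":0,"claw":255},{"wx":0,"wy":0,"wz":0,"x":-0.0016,"y":0.04,"z":0,"claw":255},{"wx":0,"wy":0,"wz":2,"x":-0.003,"y":0.045,"z":0,"claw":255},{"wx":0,"wy":0,"wz":2,"x":-0.003,"y":0.045,"z":0,"claw":255},{"wx":0,"wy":0,"wz":2,"x":-0.003,"y":0.045,"z":0,"claw":255},{"wx":0,"wy":0,"wz":2,"x":-0.003,"y":0.045,"z":0,"claw":255},{"wx":0,"wy":0,"wz":0,"x":-0.001,"y":0.045,"z":0,"claw":255},{"wx":0,"wy":0,"wz":0,"x":0,"y":0.045,"z":0,"claw":255}]'
```

```text
t: 7.35
eef_pos: [0.5549, 0.1288, 0.112]
ee_rot: [[-0.182, 0.983, 0.001], [0.983, 0.182, -0.0], [-0.0, 0.001, -1.0]]
ft_force: [0.5, 0.1, -0.5]
grip_width: 0.362
grip_force: 40.5
```

```bash
python3 -m pendant '[{"wx":0,"wy":0,"wz":0,"x":0,"y":0.02,"z":-0.03,"claw":255},{"wx":0,"wy":0,"wz":0,"x":0,"y":0,"z":-0.03,"claw":255},{"wx":0,"wy":0,"wz":0,"x":0,"y":0,"z":-0.025,"claw":255},{"wx":0,"wy":0,"wz":0,"x":0,"y":0,"z":-0.01,"claw":255},{"wx":0,"wy":0,"wz":0,"x":0,"y":0,"z":-0.005,"claw":255},{"wx":0,"wy":0,"wz":0,"x":0,"y":0,"z":0,"claw":255}]'
```

```text
t: 7.95
eef_pos: [0.5555, 0.1469, 0.0121]
ee_rot: [[-0.182, 0.983, 0.0], [0.983, 0.182, -0.0], [-0.0, 0.0, -1.0]]
ft_force: [-0.9, -0.7, -1.6]
grip_width: 0.363
grip_force: 40.5
```

```bash
python3 -m pendant '[{"wx":0,"wy":0,"wz":0,"x":0,"y":0,"z":-0.001,"claw":255},{"wx":0,"wy":0,"wz":0,"x":0,"y":0,"z":0,"claw":100},{"wx":0,"wy":0,"wz":0,"x":0,"y":0,"z":0,"claw":100},{"wx":0,"wy":0,"wz":0,"x":0,"y":0,"z":0,"claw":100},{"wx":0,"wy":0,"wz":0,"x":0,"y":0,"z":0,"claw":100},{"wx":0,"wy":0,"wz":0,"x":0,"y":0,"z":0.01,"claw":100},{"wx":0,"wy":0,"wz":0,"x":0,"y":0,"z":0.03,"claw":100},{"wx":0,"wy":0,"wz":0,"x":0,"y":0,"z":0.04,"claw":100},{"wx":0,"wy":0,"wz":0,"x":0,"y":0,"z":0.04,"claw":100}]'
```

```text
t: 8.85
eef_pos: [0.5544, 0.147, 0.132]
ee_rot: [[-0.182, 0.983, -0.001], [0.983, 0.182, -0.0], [-0.0, -0.001, -1.0]]
ft_force: [0.6, -0.5, 0.7]
grip_width: 0.605
grip_force: 0.0
```

```bash
python3 -m pendant '[{"wx":0,"wy":0,"wz":-6.5,"x":0.017,"y":-0.041,"z":-0.005,"claw":0},{"wx":0,"wy":0,"wz":-6.5,"x":0.017,"y":-0.041,"z":-0.005,"claw":0},{"wx":0,"wy":0,"wz":-6.5,"x":0.017,"y":-0.041,"z":-0.005,"claw":0},{"wx":0,"wy":0,"wz":-6.5,"x":0.017,"y":-0.041,"z":-0.005,"claw":0},{"wx":0,"wy":0,"wz":-6.5,"x":0.017,"y":-0.041,"z":-0.005,"claw":0},{"wx":0,"wy":0,"wz":-6.6,"x":0.017,"y":-0.042,"z":-0.005,"claw":0},{"wx":0,"wy":0,"wz":0,"x":0,"y":0,"z":-0.02,"claw":0},{"wx":0,"wy":0,"wz":0,"x":0,"y":0,"z":0,"claw":0}]'; python3 - <<'E'
from h import *
s=get_state(); i=camera_info("wrist"); im,d=snapshot("wrist"); cv2.imwrite("pics/w3.png",im[:,:,::-1])
W=cloud("wrist",d,i); P=W[(d>0)&(abs(W[...,0]-.657)<.08)&(abs(W[...,1]+.1)<.08)&(W[...,2]>.012)&(W[...,2]<.036)]
r=cv2.minAreaRect(P[:,:2].astype(np.float32)*1000); print(len(P),r,P[:,2].max())
im,d=snapshot("scene"); cv2.imwrite("pics/s3.png",im[:,:,::-1])
W=cloud("scene",d); m=(d>0)&(abs(W[...,0]-.59)<.085)&(abs(W[...,1]-.155)<.085)&(W[...,2]>.018)&(W[...,2]<.045); P=W[m]
print(len(P),cv2.minAreaRect(P[:,:2].astype(np.float32)*1000),P[:,2].max())
E
```

```text
t: 9.65
eef_pos: [0.6552, -0.1011, 0.0784]
ee_rot: [[0.481, 0.877, -0.005], [0.877, -0.481, 0.001], [-0.001, -0.005, -1.0]]
ft_force: [-0.7, 1.0, -0.3]
grip_width: 0.997
grip_force: 0.0
8909 ((657.3573608398438, -100.03083801269531), (120.86498260498047, 32.03518295288086), 61.074344635009766) 0.03460380830519971
580 ((589.4149169921875, 154.2509765625), (169.6905517578125, 167.9558868408203), 89.5496826171875) 0.037684656005002704
```

View pics/s3.png

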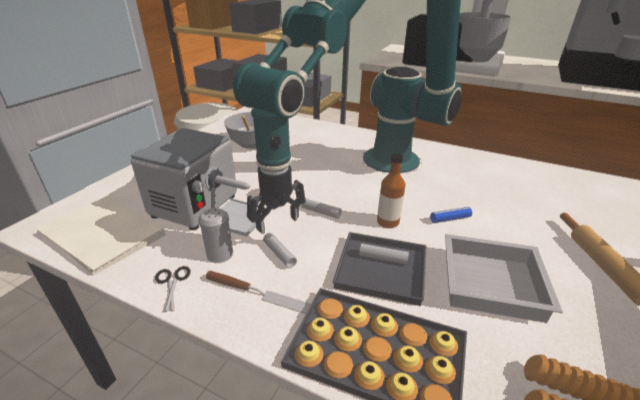

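The first tube lies flat in the baking tray at (384,254). Tube 3 is confirmed at (0.657,-0.100), 61°; I grasp it next.

```bash
python3 -m pendant '[{"wx":0,"wy":0,"wz":0,"x":0.002,"y":0.001,"z":-0.03,"claw":0},{"wx":0,"wy":0,"wz":0,"x":0,"y":0,"z":-0.03,"claw":0},{"wx":0,"wy":0,"wz":0,"x":0,"y":0,"z":-0.012,"claw":0},{"wx":0,"wy":0,"wz":0,"x":0,"y":0,"z":0,"claw":255},{"wx":0,"wy":0,"wz":0,"x":0,"y":0,"z":0,"claw":255},{"wx":0,"wy":0,"wz":0,"x":0,"y":0,"z":0,"claw":255},{"wx":0,"wy":0,"wz":0,"x":0,"y":0,"z":0,"claw":255},{"wx":0,"wy":0,"wz":0,"x":0,"y":0,"z":0,"claw":255},{"wx":0,"wy":0,"wz":0,"x":0,"y":0,"z":0,"claw":255},{"wx":0,"wy":0,"wz":0,"x":0,"y":0,"z":0,"claw":255}]'
```

```text
t: 10.75
eef_pos: [0.6607, -0.0991, 0.0108]
ee_rot: [[0.479, 0.878, 0.003], [0.878, -0.479, -0.0], [0.001, 0.003, -1.0]]
ft_force: [-0.3, 1.6, 6.3]
grip_width: 0.364
grip_force: 29.0
```

```bash
python3 -m pendant '[{"wx":0,"wy":0,"wz":0,"x":0,"y":0,"z":0.02,"claw":255},{"wx":0,"wy":0,"wz":0,"x":0,"y":0,"z":0.03,"claw":255},{"wx":0,"wy":0,"wz":6.2,"x":-0.018,"y":-0.011,"z":0.025,"claw":255},{"wx":0,"wy":0,"wz":6.2,"x":-0.018,"y":-0.011,"z":0.025,"claw":255},{"wx":0,"wy":0,"wz":6.2,"x":-0.018,"y":-0.011,"z":0,"claw":255},{"wx":0,"wy":0,"wz":6.2,"x":-0.018,"y":-0.011,"z":0,"claw":255},{"wx":0,"wy":0,"wz":6.2,"x":-0.018,"y":-0.011,"z":0,"claw":255},{"wx":0,"wy":0,"wz":0,"x":0,"y":0,"z":0,"claw":255},{"wx":0,"wy":0,"wz":0,"x":0,"y":0,"z":0,"claw":255}]'; python3 chk.py p2 | grep -v spin
```

```text
t: 11.65
eef_pos: [0.569, -0.1541, 0.1088]
ee_rot: [[-0.039, 0.999, 0.001], [0.999, 0.039, 0.0], [0.0, 0.001, -1.0]]
ft_force: [0.3, -0.4, -0.7]
grip_width: 0.361
grip_force: 28.2
tcp [ 0.569  -0.1541  0.1088] yaw 92.2419940699946
scene tube -0.2066 61 xz [0.5709 0.1124]
scene tube -0.1916 47 xz [0.5704 0.1121]
scene tube -0.1766 40 xz [0.5695 0.1119]
scene tube -0.1616 37 xz [0.5787 0.127 ]
scene tube -0.1466 137 xz [0.5767 0.1299]
scene tube -0.1316 62 xz [0.5682 0.1122]
scene tube -0.1166 66 xz [0.5674 0.1122]
scene tube -0.1016 102 xz [0.5674 0.1133]
side tube -0.2066 68 xz [0.5708 0.1156]
side tube -0.1916 48 xz [0.5695 0.1147]
side tube -0.1766 45 xz [0.57   0.1141]
side tube -0.1616 85 xz [0.5664 0.1185]
side tube -0.1466 25 xz [0.5695 0.1172]
```

```bash
python3 -m pendant '[{"wx":0,"wy":0,"wz":0,"x":-0.001,"y":0,"z":0.006,"claw":255},{"wx":0,"wy":0,"wz":0,"x":0.0005,"y":-0.015,"z":0,"claw":255},{"wx":0,"wy":0,"wz":0,"x":0.0005,"y":-0.015,"z":0,"claw":255},{"wx":0,"wy":0,"wz":0,"x":0.0005,"y":-0.015,"z":0,"claw":255},{"wx":0,"wy":0,"wz":0,"x":0.0003,"y":-0.006,"z":0,"claw":255},{"wx":0,"wy":0,"wz":0,"x":0.0002,"y":-0.005,"z":0,"claw":255},{"wx":0,"wy":0,"wz":0,"x":0.0002,"y":-0.005,"z":0,"claw":255},{"wx":0,"wy":0,"wz":0,"x":0.0002,"y":-0.005,"z":0,"claw":255},{"wx":0,"wy":0,"wz":0,"x":0,"y":0,"z":0,"claw":255}]'
```

```text
t: 12.65
eef_pos: [0.5704, -0.2204, 0.1146]
ee_rot: [[-0.042, 0.999, 0.0], [0.999, 0.042, -0.0], [-0.0, 0.0, -1.0]]
ft_force: [-0.1, 0.5, -0.9]
grip_width: 0.36
grip_force: 28.2
```

```bash
python3 -m pendant '[{"wx":0,"wy":0,"wz":0,"x":0.0002,"y":-0.005,"z":0,"claw":255},{"wx":0,"wy":0,"wz":0,"x":0.0002,"y":-0.005,"z":0,"claw":255},{"wx":0,"wy":0,"wz":0,"x":0.0002,"y":-0.005,"z":0,"claw":255},{"wx":0,"wy":0,"wz":0,"x":0.0002,"y":-0.005,"z":0,"claw":255},{"wx":0,"wy":0,"wz":0,"x":0,"y":0,"z":0,"claw":255}]'
```

```text
t: 13.15
eef_pos: [0.5713, -0.2406, 0.1147]
ee_rot: [[-0.041, 0.999, 0.0], [0.999, 0.041, -0.0], [-0.0, 0.0, -1.0]]
ft_force: [-0.2, -0.1, -1.0]
grip_width: 0.364
grip_force: 28.2
```

```bash
python3 -m pendant '[{"wx":0,"wy":0,"wz":0,"x":0.0002,"y":-0.005,"z":0,"claw":255},{"wx":0,"wy":0,"wz":0,"x":0.0002,"y":-0.005,"z":0,"claw":255},{"wx":0,"wy":0,"wz":0,"x":0.0002,"y":-0.005,"z":0,"claw":255},{"wx":0,"wy":0,"wz":0,"x":0.0002,"y":-0.005,"z":0,"claw":255},{"wx":0,"wy":0,"wz":0,"x":0,"y":0,"z":0,"claw":255}]'
```

```text
t: 13.65
eef_pos: [0.5721, -0.2607, 0.1147]
ee_rot: [[-0.041, 0.999, 0.0], [0.999, 0.041, -0.0], [-0.0, 0.0, -1.0]]
ft_force: [-0.1, 0.7, -0.7]
grip_width: 0.364
grip_force: 28.2
```

```bash
python3 -m pendant '[{"wx":0,"wy":0,"wz":0,"x":0.0003,"y":-0.006,"z":0,"claw":255},{"wx":0,"wy":0,"wz":0,"x":0.0003,"y":-0.006,"z":0,"claw":255},{"wx":0,"wy":0,"wz":0,"x":0.0001,"y":-0.004,"z":0,"claw":255},{"wx":0,"wy":0,"wz":0,"x":0,"y":-0.002,"z":0,"claw":255},{"wx":0,"wy":0,"wz":0,"x":0,"y":-0.002,"z":0,"claw":255},{"wx":0,"wy":0,"wz":0,"x":0,"y":-0.002,"z":0,"claw":255},{"wx":0,"wy":0,"wz":0,"x":0,"y":0,"z":0,"claw":255}]'
```

```text
t: 14.35
eef_pos: [0.5727, -0.282, 0.1146]
ee_rot: [[-0.042, 0.999, -0.0], [0.999, 0.042, -0.0], [-0.0, -0.0, -1.0]]
ft_force: [-1.2, 0.3, -0.4]
grip_width: 0.365
grip_force: 28.2
```

```bash
python3 -m pendant '[{"wx":0,"wy":0,"wz":0,"x":0,"y":-0.002,"z":0,"claw":255},{"wx":0,"wy":0,"wz":0,"x":0,"y":-0.002,"z":0,"claw":255},{"wx":0,"wy":0,"wz":0,"x":0,"y":0,"z":0,"claw":255}]'
```

```text
t: 14.65
eef_pos: [0.5727, -0.2839, 0.1145]
ee_rot: [[-0.042, 0.999, -0.001], [0.999, 0.042, 0.004], [0.004, -0.001, -1.0]]
ft_force: [-0.7, 6.1, 1.2]
grip_width: 0.36
grip_force: 28.4
```

Home again at 6 N, so this one is clean too and goes to the other half of the tray.

```bash
python3 -m pendant '[{"wx":0,"wy":0,"wz":0,"x":-0.001,"y":0.025,"z":0,"claw":255},{"wx":0,"wy":0,"wz":0,"x":-0.0016,"y":0.04,"z":0,"claw":255},{"wx":0,"wy":0,"wz":0,"x":-0.0016,"y":0.04,"z":0,"claw":255},{"wx":0,"wy":0,"wz":0,"x":-0.0016,"y":0.04,"z":0,"claw":255},{"wx":0,"wy":0,"wz":2,"x":0.01,"y":0.045,"z":0,"claw":255},{"wx":0,"wy":0,"wz":2,"x":0.01,"y":0.045,"z":0,"claw":255},{"wx":0,"wy":0,"wz":2,"x":0.01,"y":0.045,"z":0,"claw":255},{"wx":0,"wy":0,"wz":2.4,"x":0.01,"y":0.045,"z":0,"claw":255},{"wx":0,"wy":0,"wz":0,"x":0.01,"y":0.045,"z":0,"claw":255},{"wx":0,"wy":0,"wz":0,"x":0.012,"y":0.045,"z":0,"claw":255}]'; python3 -m pendant '[{"wx":0,"wy":0,"wz":0,"x":0,"y":0.036,"z":-0.02,"claw":255},{"wx":0,"wy":0,"wz":0,"x":0,"y":0,"z":-0.03,"claw":255},{"wx":0,"wy":0,"wz":0,"x":0,"y":0,"z":-0.025,"claw":255},{"wx":0,"wy":0,"wz":0,"x":0,"y":0,"z":-0.012,"claw":255},{"wx":0,"wy":0,"wz":0,"x":0,"y":0,"z":-0.008,"claw":255},{"wx":0,"wy":0,"wz":0,"x":0,"y":0,"z":0,"claw":255}]'
```

```text
t: 15.65
eef_pos: [0.6291, 0.131, 0.1148]
ee_rot: [[-0.188, 0.982, 0.0], [0.982, 0.188, -0.0], [-0.0, 0.0, -1.0]]
ft_force: [0.7, -0.9, -0.2]
grip_width: 0.365
grip_force: 28.2
t: 16.25
eef_pos: [0.6285, 0.1647, 0.0189]
ee_rot: [[-0.187, 0.982, -0.001], [0.982, 0.187, -0.0], [-0.0, -0.001, -1.0]]
ft_force: [-0.3, 0.1, -0.5]
grip_width: 0.366
grip_force: 28.2
```

```bash
python3 -m pendant '[{"wx":0,"wy":0,"wz":0,"x":0,"y":0,"z":-0.004,"claw":255},{"wx":0,"wy":0,"wz":0,"x":0,"y":0,"z":0,"claw":100},{"wx":0,"wy":0,"wz":0,"x":0,"y":0,"z":0,"claw":100},{"wx":0,"wy":0,"wz":0,"x":0,"y":0,"z":0,"claw":100},{"wx":0,"wy":0,"wz":0,"x":0,"y":0,"z":0,"claw":100},{"wx":0,"wy":0,"wz":0,"x":0,"y":0,"z":0.01,"claw":100},{"wx":0,"wy":0,"wz":0,"x":0,"y":0,"z":0.03,"claw":100},{"wx":0,"wy":0,"wz":0,"x":0,"y":0,"z":0.04,"claw":100},{"wx":0,"wy":0,"wz":0,"x":0,"y":-0.04,"z":0.02,"claw":100}]'; python3 -m pendant '[{"wx":0,"wy":0,"wz":-2,"x":-0.01,"y":-0.045,"z":0,"claw":50},{"wx":0,"wy":0,"wz":-2,"x":-0.02,"y":-0.045,"z":0,"claw":50},{"wx":0,"wy":0,"wz":-2,"x":-0.03,"y":-0.045,"z":0,"claw":50},{"wx":0,"wy":0,"wz":-2,"x":-0.03,"y":-0.035,"z":0,"claw":50},{"wx":0,"wy":0,"wz":-2,"x":-0.035,"y":-0.03,"z":0,"claw":50},{"wx":0,"wy":0,"wz":-1.3,"x":-0.035,"y":-0.01,"z":-0.015,"claw":50},{"wx":0,"wy":0,"wz":0,"x":-0.03,"y":0,"z":-0.02,"claw":50},{"wx":0,"wy":0,"wz":0,"x":0,"y":0,"z":0,"claw":50},{"wx":0,"wy":0,"wz":0,"x":0,"y":0,"z":0,"claw":50}]'
python3 - <<'E'
from h import *
s=get_state(); print(s["eef_pos"]); i=camera_info("wrist"); im,d=snapshot("wrist")
W=cloud("wrist",d,i); P=W[(d>0)&(abs(W[...,0]-.439)<.05)&(abs(W[...,1]+.085)<.08)&(W[...,2]>.012)&(W[...,2]<.036)]
print(len(P),cv2.minAreaRect(P[:,:2].astype(np.float32)*1000),P[:,2].max())
im,d=snapshot("scene"); cv2.imwrite("pics/s5.png",im[:,:,::-1])
W=cloud("scene",d); m=(d>0)&(abs(W[...,0]-.59)<.085)&(abs(W[...,1]-.155)<.085)&(W[...,2]>.027)&(W[...,2]<.045)
k,l,st,_=cv2.connectedComponentsWithStats(m.astype(np.uint8))
for j in range(1,k):
    if st[j,4]>40: P=W[l==j]; print(cv2.minAreaRect(P[:,:2].astype(np.float32)*1000),P[:,2].max())
E
```

```text
t: 17.15
eef_pos: [0.6315, 0.1288, 0.1206]
ee_rot: [[-0.192, 0.981, 0.007], [0.981, 0.192, 0.003], [0.002, 0.007, -1.0]]
ft_force: [-0.4, -0.6, -0.2]
grip_width: 0.61
grip_force: 0.0
t: 18.05
eef_pos: [0.4406, -0.0815, 0.0808]
ee_rot: [[0.009, 1.0, 0.0], [1.0, -0.009, 0.0], [0.0, 0.0, -1.0]]
ft_force: [0.7, 0.2, 0.6]
grip_width: 0.802
grip_force: 0.0
[ 0.44056346 -0.08154267  0.08083757]
8518 ((437.67303466796875, -86.0882568359375), (120.97584533691406, 32.01597213745117), 88.4306411743164) 0.03491022524855911
((560.3045654296875, 148.53659057617188), (25.557214736938477, 119.90484619140625), 10.475748062133789) 0.03793255010686347
((633.7772827148438, 163.79275512695312), (28.442928314208984, 119.63839721679688), 11.851208686828613) 0.03749909178137012
```

View pics/s5.png

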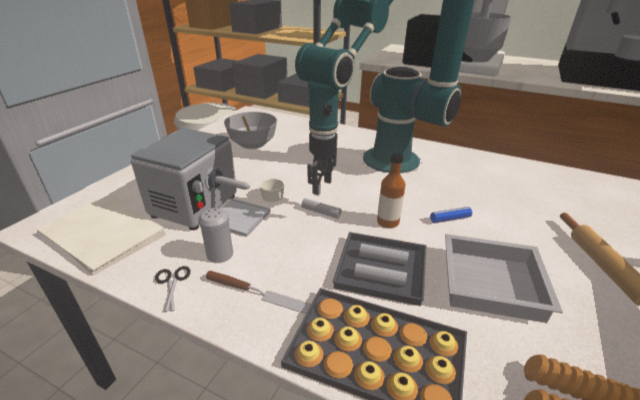

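Both clean tubes lie in the tray, at (384,254) and (380,274). Now the last tube.

```bash
python3 -m pendant '[{"wx":0,"wy":0,"wz":-1,"x":-0.003,"y":-0.004,"z":-0.03,"claw":50},{"wx":0,"wy":0,"wz":0,"x":0,"y":0,"z":-0.03,"claw":50},{"wx":0,"wy":0,"wz":0,"x":0,"y":0,"z":-0.014,"claw":50},{"wx":0,"wy":0,"wz":0,"x":0,"y":0,"z":0,"claw":255},{"wx":0,"wy":0,"wz":0,"x":0,"y":0,"z":0,"claw":255},{"wx":0,"wy":0,"wz":0,"x":0,"y":0,"z":0,"claw":255},{"wx":0,"wy":0,"wz":0,"x":0,"y":0,"z":0,"claw":255},{"wx":0,"wy":0,"wz":0,"x":0,"y":0,"z":0,"claw":255},{"wx":0,"wy":0,"wz":0,"x":0,"y":0,"z":0,"claw":255},{"wx":0,"wy":0,"wz":0,"x":0,"y":0,"z":0,"claw":255}]'
```

```text
t: 19.15
eef_pos: [0.4401, -0.0858, 0.0081]
ee_rot: [[0.026, 1.0, 0.004], [1.0, -0.026, -0.001], [-0.001, 0.004, -1.0]]
ft_force: [1.0, 0.9, 5.7]
grip_width: 0.365
grip_force: 29.2
```

```bash
python3 -m pendant '[{"wx":0,"wy":0,"wz":0,"x":0,"y":0,"z":0.02,"claw":255},{"wx":0,"wy":0,"wz":0,"x":0,"y":0,"z":0.035,"claw":255},{"wx":0,"wy":0,"wz":1,"x":0.025,"y":-0.014,"z":0.03,"claw":255},{"wx":0,"wy":0,"wz":1,"x":0.03,"y":-0.015,"z":0.02,"claw":255},{"wx":0,"wy":0,"wz":1,"x":0.03,"y":-0.015,"z":0,"claw":255},{"wx":0,"wy":0,"wz":1,"x":0.03,"y":-0.015,"z":0,"claw":255},{"wx":0,"wy":0,"wz":0,"x":0.013,"y":-0.01,"z":0,"claw":255},{"wx":0,"wy":0,"wz":0,"x":0,"y":0,"z":0,"claw":255},{"wx":0,"wy":0,"wz":0,"x":0,"y":0,"z":0,"claw":255}]'; python3 chk.py p3 | grep -v spin
```

```text
t: 20.05
eef_pos: [0.565, -0.1542, 0.1108]
ee_rot: [[-0.043, 0.999, -0.002], [0.999, 0.043, 0.001], [0.001, -0.002, -1.0]]
ft_force: [-0.9, 0.1, -1.4]
grip_width: 0.367
grip_force: 28.5
tcp [ 0.565  -0.1542  0.1108] yaw 92.47106651770875
scene tube -0.2067 53 xz [0.5669 0.1174]
scene tube -0.1917 47 xz [0.5668 0.1165]
scene tube -0.1767 39 xz [0.5656 0.1169]
scene tube -0.1617 38 xz [0.5731 0.1318]
scene tube -0.1467 120 xz [0.5732 0.1282]
scene tube -0.1317 60 xz [0.5637 0.1176]
scene tube -0.1167 65 xz [0.5633 0.1174]
scene tube -0.1017 100 xz [0.5633 0.1179]
side tube -0.2067 76 xz [0.5653 0.1199]
side tube -0.1917 46 xz [0.5651 0.1196]
side tube -0.1767 48 xz [0.565  0.1198]
side tube -0.1617 79 xz [0.5636 0.1217]
side tube -0.1467 24 xz [0.566  0.1209]
```

```bash
python3 -m pendant '[{"wx":0,"wy":0,"wz":0,"x":0.004,"y":0,"z":0.001,"claw":255},{"wx":0,"wy":0,"wz":0,"x":0.0005,"y":-0.015,"z":0,"claw":255},{"wx":0,"wy":0,"wz":0,"x":0.0005,"y":-0.015,"z":0,"claw":255},{"wx":0,"wy":0,"wz":0,"x":0.0005,"y":-0.015,"z":0,"claw":255},{"wx":0,"wy":0,"wz":0,"x":0.0003,"y":-0.004,"z":0,"claw":255},{"wx":0,"wy":0,"wz":0,"x":0.0001,"y":-0.003,"z":0,"claw":255},{"wx":0,"wy":0,"wz":0,"x":0.0001,"y":-0.003,"z":0,"claw":255},{"wx":0,"wy":0,"wz":0,"x":0.0001,"y":-0.003,"z":0,"claw":255},{"wx":0,"wy":0,"wz":0,"x":0,"y":0,"z":0,"claw":255}]'
```

```text
t: 21.05
eef_pos: [0.572, -0.2125, 0.1124]
ee_rot: [[-0.044, 0.999, -0.001], [0.999, 0.044, 0.0], [0.0, -0.001, -1.0]]
ft_force: [-0.8, 0.2, -1.5]
grip_width: 0.37
grip_force: 28.5
```

```bash
python3 -m pendant '[{"wx":0,"wy":0,"wz":0,"x":-0.001,"y":-0.003,"z":0,"claw":255},{"wx":0,"wy":0,"wz":0,"x":0.0001,"y":-0.003,"z":0,"claw":255},{"wx":0,"wy":0,"wz":0,"x":0.0001,"y":-0.003,"z":0,"claw":255},{"wx":0,"wy":0,"wz":0,"x":0.0001,"y":-0.003,"z":0,"claw":255},{"wx":0,"wy":0,"wz":0,"x":0,"y":0,"z":0,"claw":255}]'
```

```text
t: 21.55
eef_pos: [0.571, -0.2168, 0.1121]
ee_rot: [[-0.042, 0.999, -0.003], [0.999, 0.042, 0.013], [0.013, -0.002, -1.0]]
ft_force: [-0.5, 23.8, 4.4]
grip_width: 0.365
grip_force: 29.1
```

It stopped 35 mm onto the spindle at 24 N, about 70 mm short of home, so it is crusted. I draw it off and take it to the soaking pan.

```bash
python3 -m pendant '[{"wx":0,"wy":0,"wz":0,"x":0,"y":0.006,"z":0,"claw":255},{"wx":0,"wy":0,"wz":0,"x":-0.001,"y":0.025,"z":0,"claw":255},{"wx":0,"wy":0,"wz":0,"x":-0.0015,"y":0.035,"z":0,"claw":255},{"wx":0,"wy":0,"wz":0,"x":-0.0015,"y":0.04,"z":0,"claw":255},{"wx":0,"wy":0,"wz":2,"x":-0.003,"y":0.045,"z":0,"claw":255},{"wx":0,"wy":0,"wz":2,"x":-0.003,"y":0.045,"z":0,"claw":255},{"wx":0,"wy":0,"wz":2,"x":-0.003,"y":0.045,"z":0,"claw":255},{"wx":0,"wy":0,"wz":2,"x":-0.003,"y":0.045,"z":0,"claw":255},{"wx":0,"wy":0,"wz":2,"x":-0.003,"y":0.045,"z":0,"claw":255},{"wx":0,"wy":0,"wz":0.6,"x":-0.003,"y":0.045,"z":0,"claw":255}]';  python3 -m pendant '[{"wx":0,"wy":0,"wz":0,"x":-0.004,"y":0.045,"z":0,"claw":255},{"wx":0,"wy":0,"wz":0,"x":-0.004,"y":0.045,"z":0,"claw":255},{"wx":0,"wy":0,"wz":0,"x":-0.004,"y":0.045,"z":0,"claw":255},{"wx":0,"wy":0,"wz":0,"x":-0.004,"y":0.045,"z":0,"claw":255},{"wx":0,"wy":0,"wz":0,"x":-0.004,"y":0.045,"z":0,"claw":255},{"wx":0,"wy":0,"wz":0,"x":-0.004,"y":0.03,"z":0,"claw":255},{"wx":0,"wy":0,"wz":0,"x":0,"y":0,"z":0,"claw":255},{"wx":0,"wy":0,"wz":0,"x":0,"y":0,"z":0,"claw":255}]'
```

```text
t: 22.55
eef_pos: [0.5497, 0.1532, 0.1131]
ee_rot: [[-0.228, 0.974, 0.002], [0.974, 0.228, -0.0], [-0.0, 0.001, -1.0]]
ft_force: [0.3, 0.1, -0.4]
grip_width: 0.361
grip_force: 28.4
t: 23.35
eef_pos: [0.5254, 0.4071, 0.1125]
ee_rot: [[-0.229, 0.974, 0.0], [0.974, 0.229, -0.001], [-0.001, 0.0, -1.0]]
ft_force: [0.0, -0.3, -1.5]
grip_width: 0.367
grip_force: 28.5
```

```bash
python3 -m pendant '[{"wx":0,"wy":0,"wz":0,"x":-0.003,"y":0,"z":-0.03,"claw":255},{"wx":0,"wy":0,"wz":0,"x":0,"y":0,"z":-0.03,"claw":255},{"wx":0,"wy":0,"wz":0,"x":0,"y":0,"z":-0.025,"claw":255},{"wx":0,"wy":0,"wz":0,"x":0,"y":0,"z":-0.01,"claw":255},{"wx":0,"wy":0,"wz":0,"x":0,"y":0,"z":-0.003,"claw":255},{"wx":0,"wy":0,"wz":0,"x":0,"y":0,"z":0,"claw":255}]'
```

```text
t: 23.95
eef_pos: [0.5232, 0.406, 0.0151]
ee_rot: [[-0.226, 0.974, 0.0], [0.974, 0.226, 0.0], [0.0, 0.0, -1.0]]
ft_force: [-0.2, 0.1, -1.4]
grip_width: 0.369
grip_force: 28.4
```

```bash
python3 -m pendant '[{"wx":0,"wy":0,"wz":0,"x":0,"y":0,"z":-0.002,"claw":255},{"wx":0,"wy":0,"wz":0,"x":0,"y":0,"z":-0.0005,"claw":255},{"wx":0,"wy":0,"wz":0,"x":0,"y":0,"z":0,"claw":80},{"wx":0,"wy":0,"wz":0,"x":0,"y":0,"z":0,"claw":80},{"wx":0,"wy":0,"wz":0,"x":0,"y":0,"z":0,"claw":80},{"wx":0,"wy":0,"wz":0,"x":0,"y":0,"z":0,"claw":80},{"wx":0,"wy":0,"wz":0,"x":0,"y":0,"z":0.015,"claw":80},{"wx":0,"wy":0,"wz":0,"x":0,"y":0,"z":0.04,"claw":80},{"wx":0,"wy":0,"wz":0,"x":0,"y":0,"z":0.045,"claw":80},{"wx":0,"wy":0,"wz":0,"x":0,"y":0,"z":0.045,"claw":80}]'; python3 -m pendant '[{"wx":0,"wy":0,"wz":0,"x":0,"y":0,"z":0.04,"claw":80},{"wx":0,"wy":0,"wz":0,"x":0,"y":0,"z":0.04,"claw":80},{"wx":0,"wy":0,"wz":0,"x":0,"y":0,"z":0,"claw":80},{"wx":0,"wy":0,"wz":0,"x":0,"y":0,"z":0,"claw":80},{"wx":0,"wy":0,"wz":0,"x":0,"y":0,"z":0,"claw":80}]'
python3 - <<'E'
from h import *
for c in ["scene","side"]:
    im,d=snapshot(c); cv2.imwrite(f"pics/{c}9.png",im[:,:,::-1]); W=cloud(c,d)
    for n,(x,y,z1) in dict(tray=(.59,.155,.045),pan=(.522,.406,.043)).items():
        m=(d>0)&(abs(W[...,0]-x)<.075)&(abs(W[...,1]-y)<.075)&(W[...,2]>.027)&(W[...,2]<z1)
        k,l,st,_=cv2.connectedComponentsWithStats(m.astype(np.uint8))
        for j in range(1,k):
            if st[j,4]>40: P=W[l==j]; print(c,n,cv2.minAreaRect(P[:,:2].astype(np.float32)*1000),P[:,2].max())
E
```

```text
t: 24.95
eef_pos: [0.5223, 0.4063, 0.1594]
ee_rot: [[-0.227, 0.974, -0.0], [0.974, 0.227, -0.0], [-0.0, -0.0, -1.0]]
ft_force: [-0.2, 0.4, 0.8]
grip_width: 0.689
grip_force: 0.0
t: 25.45
eef_pos: [0.5218, 0.406, 0.2363]
ee_rot: [[-0.227, 0.974, -0.001], [0.974, 0.227, -0.001], [-0.001, -0.002, -1.0]]
ft_force: [0.2, -0.5, -0.9]
grip_width: 0.689
grip_force: 0.0
scene tray ((560.4030151367188, 148.64559936523438), (28.698631286621094, 119.77986907958984), 9.765149116516113) 0.03837934667463383
scene tray ((633.9644165039062, 163.86866760253906), (26.599384307861328, 119.64702606201172), 10.874166488647461) 0.0372173685069227
scene pan ((527.3338623046875, 408.3714294433594), (26.594497680664062, 120.64500427246094), 12.250298500061035) 0.037863589725587565
side tray ((628.1900634765625, 160.24118041992188), (31.894975662231445, 123.0864028930664), 9.139036178588867) 0.04180347475460855
side tray ((553.9273071289062, 145.54580688476562), (30.724773406982422, 122.71478271484375), 10.950160026550293) 0.04085994917019731
side pan ((520.9564819335938, 405.13946533203125), (30.530481338500977, 123.57537841796875), 14.20768928527832) 0.041906908788800434
```

View pics/scene9.png

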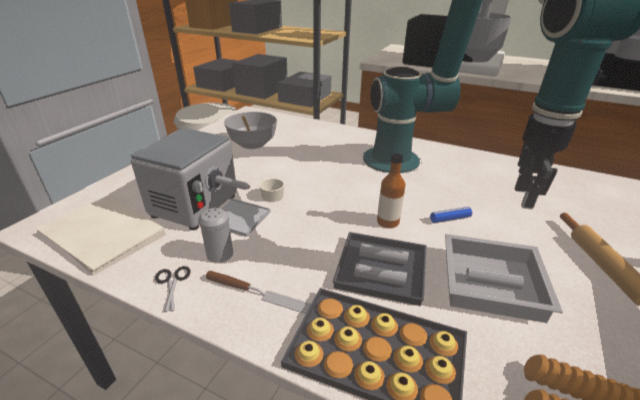

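Two tubes lie flat in the tray, at (384,254) and (380,274), and one lies flat in the pan at (495,278). The bystanders have not moved and the gripper is clear, so I hand in.

```bash
python3 -c "
from workcell import finish_job
print(finish_job())"
```

```text
the job is handed in; nothing more can be done
None
```

I tried all three tubes on the spindle and handed the job in: the two that went home are in the baking tray, and the one that stopped about 70 mm short is in the soaking pan. No verdict came back.

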